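Press a sample carrier down and slide it home under the leaf spring

TASK

Load the sample carrier into its holder with the fingertips only: press down hard on the carrier just behind its ridge so that the sprung platform sinks, and keep pressing while you push the carrier under the side lips and on under the leaf spring until it is fully home against the end stop and the platform has popped back up behind it. Do not lift the carrier or bend the leaf up by hand, leave the bottles, jars and other vessels around it where they stand, and finish clear of everything.

Things in the scene. Friction and masses are not known exactly. Their poses are not given: they have to be found in the camera images.
- holder: Fixed aluminium holder 188 x 90 mm, a channel on a grey plinth. Origin: centre of underside, on the table; carrier slides home along +x, z up. In mm: side rails inner faces y +-33.5, tops z 50; platform x -85 to 1 at the loading end, behind it a fence (x -94 to -87, top z 48); fixed floor (top z 37.2) x 2 to 86; end stop face x 86, top z 52.
- lips (a point): Start of the two side lips, mid-channel, level with their underside (holder x 5, y 0, z 48.5 mm). The lips run from holder x 5 to 35 mm, reach 7 mm inward over the channel from each rail, tops z 53 (screw heads 55.5), and leave 53 mm open between them for the fingertips. Axes as the holder.
- bridge (a point): Middle of the underside of the bridge that carries the leaf spring (holder x 55, y 0, z 59 mm). The bridge spans the channel from holder x 48 to 62 mm, top z 66 (screw heads 68.5). Axes as the holder.
- home (a point): Where the carrier's origin lies when it is fully home: nose against the end stop, flat on the fixed floor (holder x 46, y 0, z 37.2 mm). Its tail is then 5 mm past the platform, which springs up behind it. Axes as the holder.
- carrier: Loose aluminium plate 80 (x) x 64 (y) x 8 (z) mm, 80 to 170 g, two round white samples near its front. Origin: centre of underside; +x its front, along the holder's +x. A crosswise ridge (x -10 to -4 mm, 40 mm wide, top z 16) stands on it. It starts on the raised platform, origin about holder x -42, z 44, too high for the lips: it must sink at least 4 mm.
- finger_step (a point): Middle of the flat ribbed finger step on the carrier's top, behind the ridge (carrier x -24, y 0, z 8 mm; the step runs from x -40 to -10 and over the full width). Press down here and push forward against the ridge's rear face (carrier x -10). Axes as the carrier.
- platform (a joint): Sprung platform under the carrier at the loading end; depression in m: 0 up (top z 44 mm in the holder's frame), 0.006 fully down (top z 38 mm). The spring needs about 5 N to start and 10 N for fully down; a downward press of 12 to 20 N keeps it down while sliding, and the push forward then takes up to about 20 N.
- leaf (a joint): Steel leaf spring 14 mm wide, hinged at holder x 56, z 59 mm under the bridge, slanting down and forward to a tip at x 76, z 39 mm. Angle in rad: 0 at rest, about 0.27 riding on top of the carrier, pressing on it with some 5 N. The carrier's nose lifts it by itself.
- jar: Bystander: clear specimen jar with black lid, 50 mm wide, 65 mm high, near the loading end of the holder. Origin: centre of its underside.
- drops: Bystander: small dropper bottle with white cap, 26 mm wide, 47 mm high, near the loading end. Origin: centre of its underside.
- amber: Bystander: brown bottle, 45 mm wide, 89 mm high, beyond the end stop. Origin: centre of its underside.
- crimp_vial: Bystander: vial, 22 mm wide, 35 mm high, beyond the end stop. Origin: centre of its underside.
- beaker_flask: Bystander: clear flask, 68 mm wide, 141 mm high, to the right of the hotplate. Origin: centre of its underside.
- cup: Bystander: white crucible, 83 mm wide, 58 mm high, at the right, next to the fixed glass aspirator bottle, which stands 360 mm tall at the table's right edge: swing the arm clear of that. Origin: centre of its underside.

How it is judged (in metres and radians):
On the way, in this order (a step that is already met when the one before it is completed fails the run):
1. the carrier is pressed down on the platform at the loading end (value of joint platform above 0.004 m and x of carrier in the frame of holder below -0.015 m), for 0.05 s.
2. pressed down, it slides in under the side lips (value of joint platform above 0.003 m and x of carrier in the frame of holder above -0.012 m and contact force between the fingers and carrier above 5 N), for 0.05 s.
3. it has passed under the leaf spring, which rides on it (value of joint leaf above 0.1 rad and x of carrier in the frame of holder above 0.035 m), for 0.05 s.
At the end, for the whole second after the job is handed in: The carrier lies flat on the holder's fixed floor, within 3 mm of the end stop, at rest, with the leaf spring riding on it (raised more than 0.1 rad) and the platform up again behind it (within 1.5 mm) (x of carrier in the frame of holder between 0.043 and 0.049 m and z of carrier in the frame of holder below 0.0395 m and angle between carrier's own z axis and vertical below 0.05 rad and value of joint leaf above 0.1 rad and value of joint platform below 0.0015 m and linear speed of carrier below 0.01 m/s); the robot touches nothing.
It fails at once if the carrier is lifted (more than 6 mm above its starting height) or tipped (z of carrier in the frame of holder above 0.05 m or angle between carrier's own z axis and vertical above 0.3 rad).
It fails at once if the leaf spring is bent up by hand (value of joint leaf above 0.7 rad).
It fails at once if a bystander is moved more than 25 mm or knocked over (distance of any of jar, drops, amber, crimp_vial, beaker_flask, cup from where it was at the start of the episode above 0.025 m or angle between any of jar, drops, amber, crimp_vial, beaker_flask, cup's own z axis and vertical above 0.5 rad).
It also fails if it takes over 58 s, if anything falls off the work surface, if the arm or the gripper's body presses on something with over 40 N, if the wrist force passes 120 N, or if a joint passes its speed limit or range.

ROBOT

A 6-joint arm with a two-finger parallel gripper is mounted at the origin on a cart in front of the work surface, level with it; the furniture and walls round the work are solid. World frame = base frame: x ahead of the robot, y to its left, z up, the work surface at z = 0. Lengths are in m, angles in degrees, forces in N, time in s.
With the tool pointing down it reaches from about 0.25 to 0.725 m from the base axis. Payload 9.7 kg.
Tool frame: the origin (TCP) lies between the finger pads; the fingertips stand 25 mm ahead of it and the grasp point (between the pads) lies 6 mm ahead of it; z points along the fingers, y is the line along which they close (so a half turn about z gives the same grasp; the last joint's range is limited). The gripper opens to 85 mm and grips with 20 to 120 N. Pads are 22 mm wide; open, the fingers measure 114 mm over their backs; the gripper's body (76 mm by 85 mm) begins 54 mm behind the grasp point. The pads swing forward as they close: fully open they stand 13 mm farther back than shut.
Start: joints at [71.219, 4.979, 10.078, 95.1, 0, 90], TCP at [0.177, 0.521, 0.256] pointing down, gripper open.
Joint ranges: [-179.16, 179.16], [-48.56, 103.87], [-65.8, 70.77], [-126.05, 130.52], [-82.76, 87.17], [-180, 180]. Speed limits (degrees/s): [127.2, 127.2, 147.25, 180, 180, 180].

INTERFACE

Orientations are given as [roll, pitch, yaw] about the fixed x, y, z axes, in that order (R = Rz(yaw) Ry(pitch) Rx(roll)).
In Python, from workcell import bot, viewer, sensors, workorder gives the robot as it stands (bot), with the cameras (viewer), the readings (sensors) and the job (workorder).
- The arm moves only by the tool move_tool, called after "Call:" as a command line: name --pt "numbers of a row" for each row, then --argument value for the rest. Schema: {"type":"object","properties":{"segments":{"type":"array","items":{"type":"object","properties":{"sx":{"type":"number"},"sy":{"type":"number"},"sz":{"type":"number"},"turn":{"type":"number"},"aperture":{"type":"number"}},"additionalProperties":false,"required":["aperture"]},"minItems":1,"maxItems":5},"squeeze":{"type":"number"},"only":{"type":"string"},"quiet":{"type":"boolean"},"lines":{"type":"string"}},"required":["segments"],"additionalProperties":false}. segments is a list of rows, 1 to 5 of them, each an object with the fields sx, sy, sz (the shift in shares of 200 mm (1.0 is 200 mm)), turn (a turn about the tool's z in fractions of the full range, 1 being 4 rad), aperture (the finger opening in m); a field left out counts as zero (the opening has to be given); each row is the pose to reach, as a shift and turn from the pose commanded when the call began, along the tool's axes at that moment; what a row does not reach only later rows make up. A row lasts 1/12 s, in which the tool goes at most 0.0417 m and 7.16 degrees, less where a joint would pass 70% of its speed; a pose out of reach is approached as far as the arm can. The fingers move at their own pace and stop on an object; squeeze is the grip in N (left out, the last holds). Time passes only in rows, so rows that do not move let the fingers close. The tool returns the time, the measured TCP pose, the force, the opening and the grip force at its end. only (a regular expression) keeps the lines of the reply that match it, lines (a string "A,B") keeps lines A to B, and quiet returns only ok. Input that does not fit is refused with a message, and nothing moves.
- sensors.get_obs(): the state, without advancing time (a new reading comes with each control period).
- viewer.camera(name): name is "scene" or "top"; returns the picture (480x640x3 uint8, blue, green, red); there is no depth.
- viewer.camera_info(name): a dict with "mtx" (3x3 intrinsics, pixels), "extrinsics" (4x4, takes a point from camera to world coordinates). Camera axes: x right, y down, z forward; pixel columns grow to the right and rows downward; lengths in m; the calibration is good to about 2 mm. A picture is of the moment at which its call begins. camera_info takes no time and is no camera call.
- workorder.job_done(): hands the job in; it is judged then, once.
The state is a dict: "time": time; "q": joint angles; "qd": joint speeds; "joint_efforts": joint torques, N m; "ee_pos": TCP position; "tcp_rot": TCP orientation; "wrist_force": force on the tool from outside, world axes, zero at the start; "torque": the same for the moment, N m; "opening": finger opening in m; "grasp_force": force on a finger pad.
Only numpy, scipy, OpenCV 4.12 (cv2) and the standard library are available. Lean on these libraries where they do the work, as an engineer would, in place of code of your own. Each camera call takes 0.05 s, during which the arm holds its last target. There are 200 camera calls.

## Working session

There is one attempt and no reset: what is moved stays moved. The work goes in short steps, Python scripts to look and compute and a tool call to move; the robot and the scene stay as the last step left them, time stands still between calls to the robot, and variables do not carry over. Pictures are saved under pics/ and viewed, at most 10 in all, crops included, and the job is handed in when it is done.

```bash
ls; mkdir -p pics; python3 - <<'E'
from workcell import bot, viewer, sensors, workorder
import cv2
for n in("scene","top"):
    im=viewer.camera(n); cv2.imwrite(f"pics/{n}0.png",im)
    i=viewer.camera_info(n); print(n,i["mtx"],i["extrinsics"])
o=sensors.get_obs(); print(o)
E
```

```text
pics
workcell.py
scene [[548.18154044   0.         307.84949663]
 [  0.         548.18154044 228.2582416 ]
 [  0.           0.           1.        ]] [[ 0.5916437  -0.56538356  0.57471659 -0.09352414]
 [-0.80592314 -0.39610848  0.43998405 -0.33562515]
 [-0.02110964 -0.72349119 -0.69001078  0.80174566]
 [ 0.          0.          0.          1.        ]]
top [[579.8352903    0.         315.08646891]
 [  0.         579.8352903  232.35655236]
 [  0.           0.           1.        ]] [[ 0.01329264 -0.98049092  0.19611439  0.29789473]
 [-0.99974812 -0.01657936 -0.01512698  0.13577586]
 [ 0.01808332 -0.19586392 -0.98046434  1.12127516]
 [ 0.          0.          0.          1.        ]]
{'time': 0.1, 'q': array([7.12183343e+01, 5.00780896e+00, 1.00369188e+01, 9.50979217e+01,
       3.56965207e-04, 8.99997210e+01]), 'qd': array([ 0.02699476,  0.1100587 ,  0.08074173, -0.06814822, -0.01797715,
        0.03917153]), 'joint_efforts': array([ 1.76271576e-03, -5.21562231e+01,  4.65653551e+01,  1.60068262e-02,
        4.99179066e-05, -2.89065019e-05]), 'ee_pos': array([0.17702125, 0.52054747, 0.25563669]), 'tcp_rot': array([-1.79931188e+02, -3.57300067e-04,  1.61218613e+02]), 'wrist_force': array([ 0.55011523, -0.30828432,  0.13748539]), 'torque': array([-0.01757287,  0.00930939,  0.00676012]), 'grasp_force': 0.0, 'opening': 0.08531658096690897}
```

View pics/scene0.png

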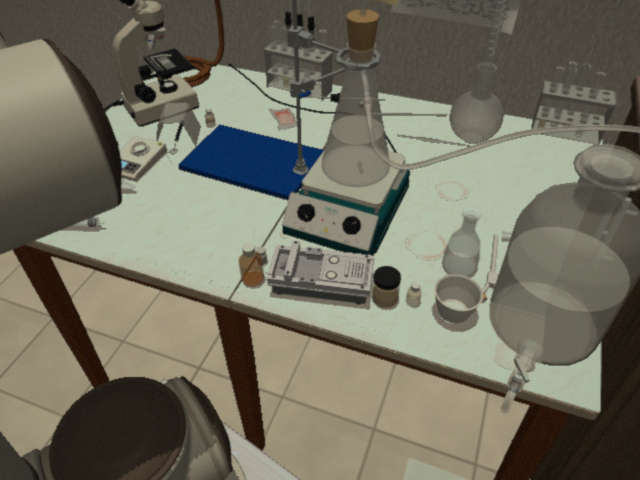

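View pics/top0.png

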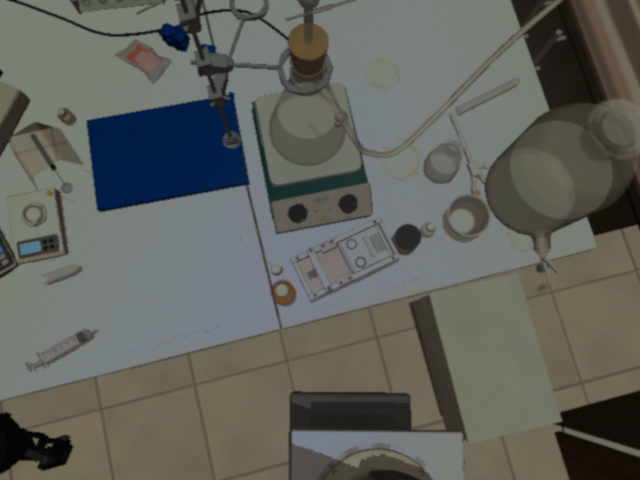

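The scene view shows the holder at about (320,275), with the jar at (387,285) and drops at (414,295) by its loading end, and amber and the vial at (255,265) beyond the stop. In the top view the holder is at (345,260), so its +x runs leftwards towards amber. Next I'll enlarge both views to measure it.

```bash
python3 - <<'E'
import cv2
a=cv2.imread("pics/top0.png")[205:315,260:445]; b=cv2.imread("pics/scene0.png")[230:315,230:430]
cv2.imwrite("pics/topc.png",cv2.resize(cv2.convertScaleAbs(a,alpha=1.2),None,fx=4,fy=4,interpolation=2))
cv2.imwrite("pics/scenec.png",cv2.resize(b,None,fx=4,fy=4,interpolation=2))
E
```

```text
(no output)
```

View pics/topc.png

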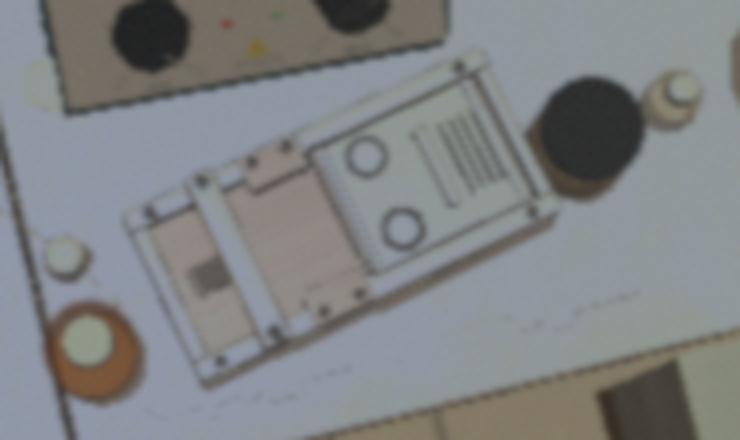

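View pics/scenec.png

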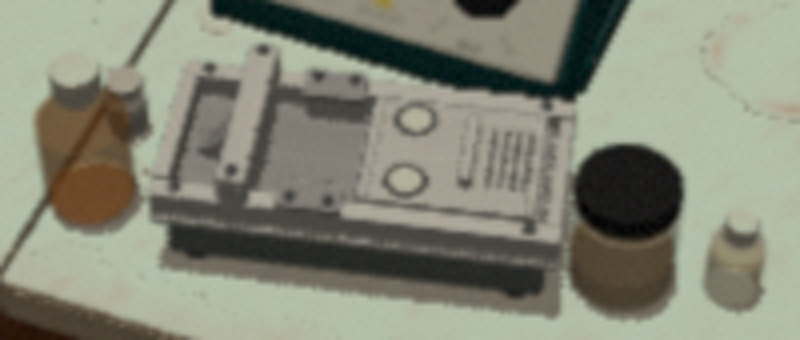

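The enlarged views show the bridge screws (top crop 202,180 and 274,330), the lip screws, the rail screws, and the ridge at about (437,165). I'll cast these onto planes at their known heights in both views.

```bash
cat > h.py <<'E'
from workcell import bot, viewer, sensors, workorder
import numpy as np
def ray(cam,uv,z):
    i=viewer.camera_info(cam);K=np.array(i["mtx"]);T=np.array(i["extrinsics"])
    d=T[:3,:3]@np.linalg.solve(K,[*uv,1]);return T[:3,3]+d*(z-T[2,3])/d[2]
O={"top":(260,205),"scene":(230,230)}
def cr(cam,uv,z): return ray(cam,(np.array(uv)+.5)/4-.5+O[cam],z)
E
python3 - <<'E'
from h import *
D={"top":dict(br=[(202,180),(274,330)],lip=[(251,161),(286,146),(323,310),(359,293)],cor=[(150,212),(458,66),(220,360),(532,210)],smp=[(367,157),(403,229)],ridge=[(418,134),(456,206)],jar=[(590,130)],drops=[(683,90)],outer=[(125,215),(205,385),(485,50),(557,208)]),
"scene":dict(br=[(263,49),(232,170)],lip=[(318,76),(355,80),(289,197),(328,201)],cor=[(210,68),(548,104),(174,186),(529,229)],smp=[(415,119),(405,180)],ridge=[(470,130),(464,184)],jar=[(628,190)],drops=[(742,226)])}
Z=dict(br=.0685,lip=.0555,cor=.0525,smp=.053,ridge=.060,jar=.065,drops=.047,outer=.05)
for c in D:
    for k in D[c]:
        p=np.array([cr(c,u,Z[k])[:2] for u in D[c][k]]); print(c,k,(p*1000).round(1).tolist(),"mean",(p.mean(0)*1000).round(1))
E
```

```text
top br [[475.9, 128.2], [407.3, 94.5]] mean [441.6 111.4]
top lip [[487.5, 105.4], [494.9, 89.1], [418.3, 71.4], [426.4, 54.8]] mean [456.7  80.2]
top cor [[463.1, 152.1], [535.2, 7.9], [394.8, 118.6], [466.9, -26.2]] mean [465.   63.1]
top smp [[490.7, 51.0], [456.9, 34.2]] mean [473.8  42.6]
top ridge [[500.7, 27.7], [467.1, 10.2]] mean [483.9  19. ]
top jar [[503.0, -51.9]] mean [503.  -51.9]
top drops [[526.6, -99.7]] mean [526.6 -99.7]
top outer [[461.9, 163.8], [383.4, 125.3], [543.8, -5.2], [468.5, -38.4]] mean [464.4  61.4]
scene br [[473.6, 129.2], [404.7, 94.3]] mean [439.1 111.7]
scene lip [[484.3, 105.1], [492.2, 89.2], [415.5, 70.9], [423.7, 55.2]] mean [453.9  80.1]
scene cor [[461.1, 152.3], [533.9, 7.7], [392.7, 119.2], [464.0, -25.8]] mean [462.9  63.4]
scene smp [[489.6, 53.0], [455.8, 35.3]] mean [472.7  44.2]
scene ridge [[493.0, 24.8], [463.9, 8.9]] mean [478.5  16.9]
scene jar [[499.1, -54.7]] mean [499.1 -54.7]
scene drops [[524.4, -100.1]] mean [ 524.4 -100.1]
```

Holder origin is about (0.4645, 0.0624) with yaw 116.5°. I'll travel high with the fingers closing, then turn the tool to align its y with the holder's y.

The manual's scale: shifts go in shares of 200 mm and turns go in shares of 4 rad. Converting my numbers, -0.155 m / 0.2 = -0.775, -0.128 m / 0.2 = -0.64.

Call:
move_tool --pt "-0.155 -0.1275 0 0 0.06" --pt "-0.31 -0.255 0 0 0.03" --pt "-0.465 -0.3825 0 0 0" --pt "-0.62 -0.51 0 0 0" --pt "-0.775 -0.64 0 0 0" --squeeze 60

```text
refused: segments[0]: [-0.155, -0.1275, 0, 0, 0.06] is not of type 'object' (schema: type "object"). Nothing was moved.
```

Refused on format, not on reach. It needs a list of objects with named fields.

Call:
move_tool --segments '[{"sx":-0.155, "sy":-0.1275, "aperture":0.06}, {"sx":-0.31, "sy":-0.255, "aperture":0.03}, {"sx":-0.465, "sy":-0.3825, "aperture":0}, {"sx":-0.62, "sy":-0.51, "aperture":0}, {"sx":-0.775, "sy":-0.64, "aperture":0}]' --squeeze 60

```text
time: 0.52
ee_pos: [0.283, 0.348, 0.2559]
tcp_rot: [-180.0, -0.0, 161.3]
wrist_force: [0.7, -0.0, -0.3]
opening: 0.0256
grasp_force: 0.0
```

Call:
move_tool --segments '[{"sx":-0.155, "sy":-0.1275, "aperture":0}, {"sx":-0.31, "sy":-0.255, "aperture":0}, {"sx":-0.465, "sy":-0.3825, "aperture":0}, {"sx":-0.62, "sy":-0.51, "aperture":0}, {"sx":-0.775, "sy":-0.64, "aperture":0}]'

```text
time: 0.93
ee_pos: [0.3886, 0.1767, 0.2562]
tcp_rot: [180.0, 0.0, 161.2]
wrist_force: [0.7, 0.9, 0.5]
opening: 0.0003
grasp_force: 0.0
```

Call:
move_tool --segments '[{"sx":-0.155, "sy":-0.1275, "aperture":0}, {"sx":-0.31, "sy":-0.255, "aperture":0}, {"sx":-0.465, "sy":-0.3825, "aperture":0}, {"sx":-0.62, "sy":-0.51, "aperture":0}, {"sx":-0.785, "sy":-0.655, "aperture":0}]'

```text
time: 1.35
ee_pos: [0.494, 0.004, 0.2561]
tcp_rot: [180.0, -0.0, 161.2]
wrist_force: [0.7, 0.2, 0.4]
opening: 0.0003
grasp_force: 0.0
```

Call:
move_tool --segments '[{"turn":0.0305, "aperture":0}, {"turn":0.0611, "aperture":0}, {"turn":0.0916, "aperture":0}, {"turn":0.1222, "aperture":0}, {"turn":0.1527, "aperture":0}]'

```text
time: 1.77
ee_pos: [0.4934, 0.0057, 0.2559]
tcp_rot: [-180.0, -0.0, 125.8]
wrist_force: [-0.4, -0.5, 0.3]
opening: -0.0
grasp_force: 0.0
```

Call:
move_tool --segments '[{"turn":0.0305, "aperture":0}, {"turn":0.0423, "aperture":0}, {"turn":0.0423, "aperture":0}]'

```text
time: 2.02
ee_pos: [0.4934, 0.0059, 0.256]
tcp_rot: [-180.0, -0.0, 116.4]
wrist_force: [-0.2, 0.8, -0.6]
opening: 0.0002
grasp_force: 0.0
```

Converted, 0.165 m / 0.2 = 0.825, -0.002 m / 0.2 = -0.01.

Call:
move_tool --segments '[{"sx":-0.01, "sz":0.2, "aperture":0}, {"sx":-0.01, "sz":0.4, "aperture":0}, {"sx":-0.01, "sz":0.6, "aperture":0}, {"sx":-0.01, "sz":0.775, "aperture":0}, {"sx":-0.01, "sz":0.825, "aperture":0}]'

```text
time: 2.43
ee_pos: [0.4914, 0.0041, 0.0857]
tcp_rot: [-179.6, -0.2, 116.6]
wrist_force: [-1.3, 0.7, -0.2]
opening: 0.0001
grasp_force: 0.0
```

```bash
python3 - <<'E'
from h import *
import cv2
a=viewer.camera("top")[205:315,260:445]; b=viewer.camera("scene")[230:315,230:430]
f=lambda a:cv2.resize(cv2.convertScaleAbs(a,alpha=1.2),(740,290) if a is b else (740,300),interpolation=2)
cv2.imwrite("pics/c1.png",np.vstack([f(a),f(b)]))
E
```

```text
(no output)
```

View pics/c1.png

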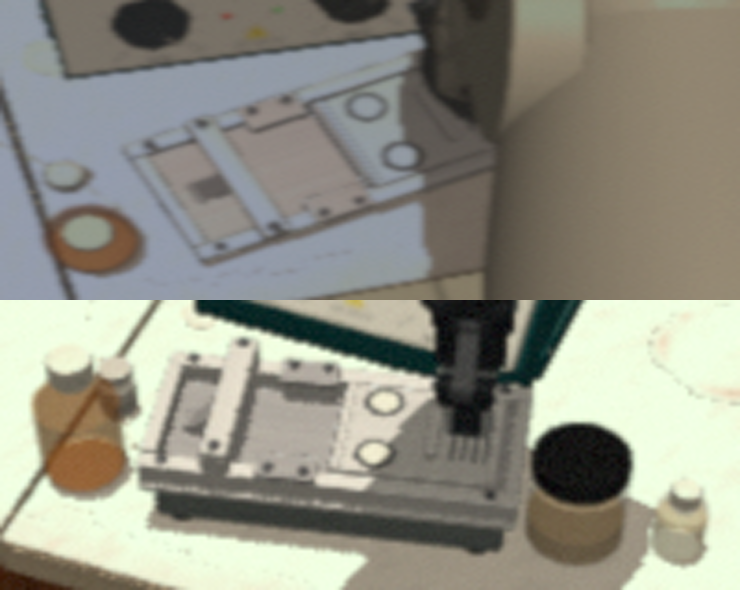

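The fingertips hover over the ribbed step at about (465,430), behind the ridge at (433,430), and the jar and other vessels haven't moved. Next I'll press down gently.

Converted, 0.008 m / 0.2 = 0.04, 0.004 m / 0.2 = 0.02.

Call:
move_tool --segments '[{"aperture":0}, {"sz":0.02, "aperture":0}, {"sz":0.04, "aperture":0}, {"sz":0.04, "aperture":0}]'

```text
time: 2.87
ee_pos: [0.4949, 0.0041, 0.0839]
tcp_rot: [179.9, 0.0, 116.5]
wrist_force: [-0.9, -0.6, -0.1]
opening: 0.0
grasp_force: 0.0
```

Call:
move_tool --segments '[{"sz":0.01, "aperture":0}, {"sz":0.02, "aperture":0}, {"sz":0.03, "aperture":0}, {"sz":0.03, "aperture":0}]'

```text
time: 3.2
ee_pos: [0.4944, 0.0041, 0.0771]
tcp_rot: [180.0, 0.0, 116.5]
wrist_force: [-0.7, 0.2, -0.7]
opening: 0.0003
grasp_force: 0.0
```

Converted, 0.004 m / 0.2 = 0.02, 0.003 m / 0.2 = 0.015.

Call:
move_tool --segments '[{"sz":0.01, "aperture":0}, {"sz":0.015, "aperture":0}, {"sz":0.02, "aperture":0}, {"sz":0.02, "aperture":0}]'

```text
time: 3.53
ee_pos: [0.4945, 0.0041, 0.0735]
tcp_rot: [180.0, 0.0, 116.5]
wrist_force: [-0.8, 0.4, 5.2]
opening: -0.0
grasp_force: 2.5
```

Call:
move_tool --segments '[{"sz":0.005, "aperture":0}, {"sz":0.01, "aperture":0}, {"sz":0.015, "aperture":0}, {"sz":0.015, "aperture":0}]'

```text
time: 3.87
ee_pos: [0.4945, 0.0042, 0.071]
tcp_rot: [180.0, 0.0, 116.5]
wrist_force: [-2.5, 0.3, 7.8]
opening: -0.0
grasp_force: 4.0
```

Converted, 0.002 m / 0.2 = 0.01, 0.001 m / 0.2 = 0.005.

Call:
move_tool --segments '[{"sz":0.005, "aperture":0}, {"sz":0.01, "aperture":0}, {"sz":0.01, "aperture":0}]'

```text
time: 4.12
ee_pos: [0.4946, 0.0041, 0.0708]
tcp_rot: [179.9, 0.0, 116.5]
wrist_force: [-8.7, 0.9, 24.0]
opening: 0.0
grasp_force: 11.9
```

Call:
move_tool --segments '[{"sz":0.005, "aperture":0}, {"sz":0.01, "aperture":0}, {"sz":0.01, "aperture":0}]'

```text
time: 4.37
ee_pos: [0.4948, 0.0042, 0.0706]
tcp_rot: [179.8, 0.1, 116.5]
wrist_force: [-15.6, -0.4, 39.6]
opening: 0.0006
grasp_force: 19.7
```

The platform is bottomed, so I'll ease the press to about 18 N and push forward.

Converted, -0.0025 m / 0.2 = -0.0125, -0.001 m / 0.2 = -0.005.

Call:
move_tool --segments '[{"sz":-0.005, "aperture":0}, {"sz":-0.0125, "aperture":0}, {"sz":-0.0125, "aperture":0}]'

```text
time: 4.62
ee_pos: [0.4946, 0.0042, 0.0708]
tcp_rot: [179.9, 0.0, 116.5]
wrist_force: [-6.8, 0.9, 20.3]
opening: 0.0004
grasp_force: 10.3
```

Call:
move_tool --segments '[{"sx":0.015, "aperture":0}, {"sx":0.03, "aperture":0}, {"sx":0.045, "aperture":0}, {"sx":0.06, "aperture":0}, {"sx":0.06, "aperture":0}]'

```text
time: 5.03
ee_pos: [0.491, 0.014, 0.071]
tcp_rot: [179.8, 0.3, 116.5]
wrist_force: [2.6, -6.7, 13.9]
opening: 0.0004
grasp_force: 6.8
```

Call:
move_tool --segments '[{"sx":0.02, "sy":-0.005, "sz":0.0035, "aperture":0}, {"sx":0.04, "sy":-0.005, "sz":0.0035, "aperture":0}, {"sx":0.06, "sy":-0.005, "sz":0.0035, "aperture":0}, {"sx":0.08, "sy":-0.005, "sz":0.0035, "aperture":0}, {"sx":0.08, "sy":-0.005, "sz":0.0035, "aperture":0}]'

```text
time: 5.45
ee_pos: [0.4836, 0.0278, 0.071]
tcp_rot: [179.7, 0.3, 116.5]
wrist_force: [2.8, -7.4, 16.4]
opening: 0.0001
grasp_force: 8.5
```

Call:
move_tool --segments '[{"sx":0.015, "aperture":0}, {"sx":0.03, "aperture":0}, {"sx":0.045, "aperture":0}, {"sx":0.06, "aperture":0}, {"sx":0.06, "aperture":0}]'

```text
time: 5.87
ee_pos: [0.4783, 0.0385, 0.0709]
tcp_rot: [179.7, 0.3, 116.5]
wrist_force: [4.2, -7.3, 17.0]
opening: 0.0001
grasp_force: 9.3
```

Converted, 0.012 m / 0.2 = 0.06, 0.008 m / 0.2 = 0.04.

Call:
move_tool --segments '[{"sx":0.02, "sz":0.001, "aperture":0}, {"sx":0.04, "sz":0.001, "aperture":0}, {"sx":0.06, "sz":0.001, "aperture":0}, {"sx":0.06, "sz":0.001, "aperture":0}]'

```text
time: 6.2
ee_pos: [0.473, 0.0493, 0.0708]
tcp_rot: [179.7, 0.3, 116.5]
wrist_force: [3.8, -7.9, 17.6]
opening: -0.0003
grasp_force: 9.6
```

```bash
python3 - <<'E'
from h import *
import cv2
b=viewer.camera("scene")[230:315,230:430]
cv2.imwrite("pics/c2.png",cv2.resize(b,None,fx=4,fy=4,interpolation=2))
E
```

```text
(no output)
```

View pics/c2.png

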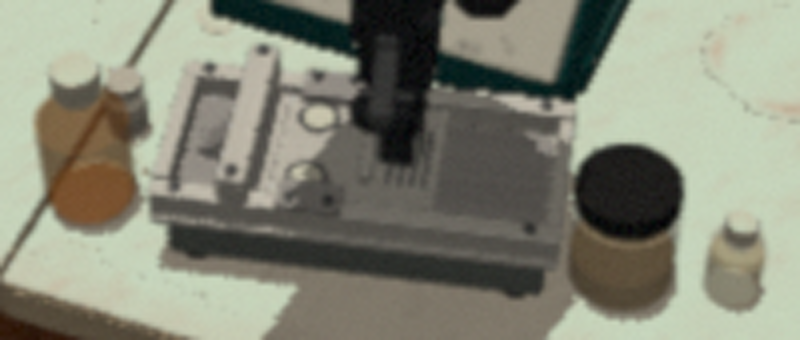

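The carrier is under the lips with its samples at (320,117) and (305,172), its nose is at the bridge, and the bystanders haven't moved. I'll keep pushing.

Converted, 0.015 m / 0.2 = 0.075, 0.012 m / 0.2 = 0.06.

Call:
move_tool --segments '[{"sx":0.02, "sz":0.001, "aperture":0}, {"sx":0.04, "sz":0.001, "aperture":0}, {"sx":0.06, "sz":0.001, "aperture":0}, {"sx":0.075, "sz":0.001, "aperture":0}, {"sx":0.075, "sz":0.001, "aperture":0}]'

```text
time: 6.67
ee_pos: [0.4664, 0.0627, 0.0707]
tcp_rot: [179.7, 0.4, 116.5]
wrist_force: [4.3, -9.7, 19.4]
opening: 0.0001
grasp_force: 9.3
```

Call:
move_tool --segments '[{"sx":0.015, "sz":0.001, "aperture":0}, {"sx":0.03, "sz":0.0015, "aperture":0}, {"sx":0.045, "sz":0.002, "aperture":0}, {"sx":0.06, "sz":0.0025, "aperture":0}, {"sx":0.06, "sz":0.0025, "aperture":0}]'

```text
time: 7.08
ee_pos: [0.4616, 0.073, 0.0706]
tcp_rot: [179.6, 0.4, 116.4]
wrist_force: [5.9, -13.0, 20.5]
opening: 0.0001
grasp_force: 13.9
```

Converted, 0.009 m / 0.2 = 0.045, 0.006 m / 0.2 = 0.03.

Call:
move_tool --segments '[{"sx":0.015, "aperture":0}, {"sx":0.03, "aperture":0}, {"sx":0.045, "aperture":0}, {"sx":0.045, "aperture":0}]'

```text
time: 7.42
ee_pos: [0.4576, 0.0807, 0.0702]
tcp_rot: [179.7, 0.5, 116.4]
wrist_force: [8.2, -14.6, 16.4]
opening: -0.0001
grasp_force: 15.6
```

Call:
move_tool --segments '[{"sx":0.01, "aperture":0}, {"sx":0.02, "aperture":0}, {"sx":0.03, "aperture":0}, {"sx":0.03, "aperture":0}]'

```text
time: 7.75
ee_pos: [0.4548, 0.0861, 0.0702]
tcp_rot: [179.7, 0.4, 116.4]
wrist_force: [7.7, -14.0, 16.2]
opening: -0.0002
grasp_force: 15.8
```

Converted, 0.003 m / 0.2 = 0.015, 0.002 m / 0.2 = 0.01.

Call:
move_tool --segments '[{"sx":0.005, "aperture":0}, {"sx":0.01, "aperture":0}, {"sx":0.015, "aperture":0}, {"sx":0.015, "aperture":0}]'

```text
time: 8.08
ee_pos: [0.4545, 0.0866, 0.0702]
tcp_rot: [179.7, 0.8, 116.3]
wrist_force: [12.7, -29.7, 15.2]
opening: -0.0001
grasp_force: 19.6
```

That force jump is the end stop. I'll relax the push, then lift straight up, and check the picture.

Converted, -0.05 m / 0.2 = -0.25, -0.016 m / 0.2 = -0.08.

Call:
move_tool --segments '[{"sx":-0.01, "sz":-0.0025, "aperture":0}, {"sx":-0.0175, "sz":-0.01, "aperture":0}, {"sx":-0.0175, "sz":-0.03, "aperture":0}, {"sx":-0.0225, "sz":-0.08, "aperture":0}, {"sx":-0.0225, "sz":-0.25, "aperture":0}]'

```text
time: 8.5
ee_pos: [0.4499, 0.0857, 0.1133]
tcp_rot: [-179.6, -0.1, 116.5]
wrist_force: [-0.0, -0.7, -0.4]
opening: 0.0
grasp_force: 0.0
```

Call:
move_tool --segments '[{"sx":-0.1, "sz":-0.175, "aperture":0}, {"sx":-0.2, "sz":-0.35, "aperture":0}, {"sx":-0.3, "sz":-0.5, "aperture":0}, {"sx":-0.3, "sz":-0.5, "aperture":0}, {"sx":-0.3, "sz":-0.5, "aperture":0}]'

```text
time: 8.92
ee_pos: [0.4799, 0.0321, 0.2185]
tcp_rot: [179.9, 0.0, 116.4]
wrist_force: [-0.3, -0.6, -1.7]
opening: 0.0001
grasp_force: 0.0
```

```bash
python3 - <<'E'
from h import *
import cv2
b=viewer.camera("scene")[230:315,230:430]
cv2.imwrite("pics/c3.png",cv2.resize(b,None,fx=4,fy=4,interpolation=2))
E
```

```text
(no output)
```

View pics/c3.png

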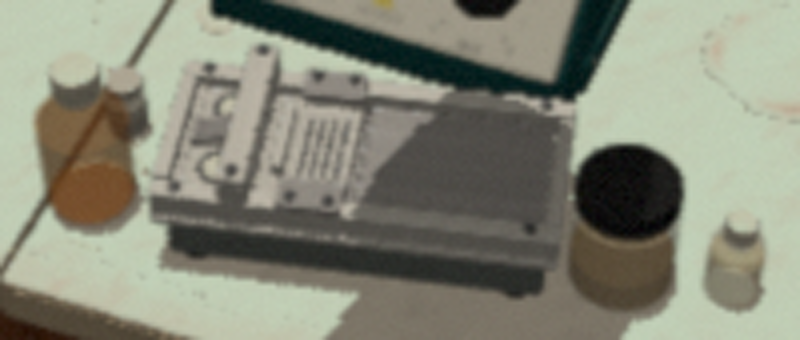

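The carrier looks home: its samples are at (222,100) and (210,163) past the bridge, with the leaf lying on it. I'll check this by projecting the expected home points.

```bash
python3 - <<'E'
from h import *
import cv2
i=viewer.camera_info("scene");K=np.array(i["mtx"]);T=np.linalg.inv(i["extrinsics"])
a=np.radians(116.5);R=np.array([[np.cos(a),-np.sin(a),0],[np.sin(a),np.cos(a),0],[0,0,1]])
def pr(p):
    c=T[:3,:3]@(R@np.array(p)/1000+[.4632,.0626,0])+T[:3,3];u=K@c/c[2];return ((u[:2]-[230,230]+.5)*4-.5).round(0)
for n,p in dict(tailL=(6,15,45.2),tailR=(6,-15,45.2),platL=(1,15,44),platR=(1,-15,44),platdownL=(1,15,38),ridgeRearL=(36,20,45.2),ridgeRearR=(36,-20,45.2),smpL=(67,19,46),smpR=(67,-19,46)).items(): print(n,pr(p))
im=viewer.camera("scene")[230:315,230:430]
o=cv2.resize(im[10:60,30:110],None,fx=9,fy=9,interpolation=2); cv2.imwrite("pics/c4.png",o)
E
```

```text
tailL [348. 178.]
tailR [358. 131.]
platL [358. 181.]
platR [368. 134.]
platdownL [358. 190.]
ridgeRearL [281. 179.]
ridgeRearR [297. 116.]
smpL [216. 169.]
smpR [232. 109.]
```

View pics/c4.png

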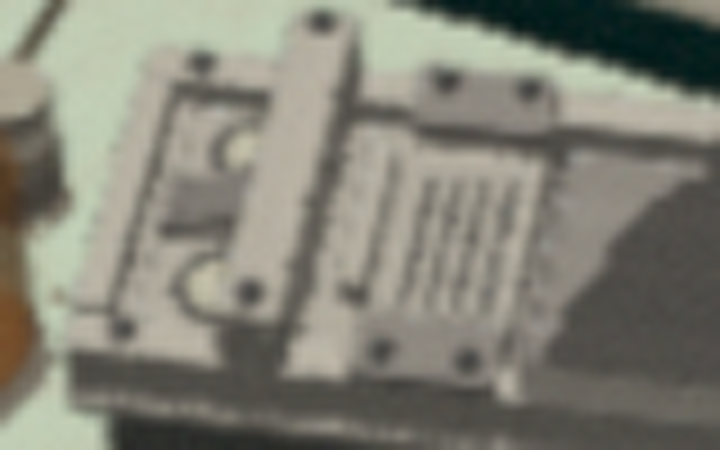

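The tail edge at about (545,170) is where the home pose predicts it (362,115 in the earlier crop), and the platform shows behind it. The arm is well clear, so I'll hand in.

Call:
move_tool --segments '[{"aperture":0}, {"aperture":0}]'

```text
time: 9.18
ee_pos: [0.4783, 0.0332, 0.2159]
tcp_rot: [-179.9, -0.1, 116.6]
wrist_force: [-0.7, 0.2, 0.7]
opening: -0.0
grasp_force: 0.0
```

```bash
python3 -c "
from workcell import bot, viewer, sensors, workorder
print(workorder.job_done())"
```

```text
the job is handed in; nothing more can be done
None
```

I pressed the carrier down, pushed it under the lips and leaf spring to the end stop, lifted the arm clear and handed the job in at 9.2 s; the final picture agrees with it being home, but no verdict came back.

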